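Close the lower tier of a kiln stack and load the next

TASK

The lower kiln batt is already loaded with two clay fish: build the next tier over them. First stand the three tall props upright in the batt's three round sockets, then lay the slotted setter plate level on the props, squarely over the batt with its long sides along the batt's long sides, and last put the third clay fish, still lying on the table, flat in the middle of one of the plate's two solid ends. Leave the two short props where they stand, and do not shift the two fish on the batt.

Things in the scene. Friction and masses are not known exactly. Their poses are not given: they have to be found in the camera images.
- batt: Lower kiln batt, fixed: off-white slab 210 (x) x 170 (y) x 15 mm lying on the table, two clay fish on it. Origin: centre of its underside, x along its long side, z up. In its top three round flat sockets, 54 mm in diameter, 5 mm deep (floor 10 mm above the origin), centred at x, y = (66, 48), (66, -48) and (-66, 0) mm.
- setter: Setter plate: grey slab 190 (x) x 150 (y) x 12 mm, 0.36 kg, flat on the table. Origin: centre of its underside, x along its long side. Two windows through it, 60 (x) x 40 (y) mm, centred at x = 0, y = +/-30 mm; the 20 mm wide web between them, along x through the middle, is the grip, a finger in each window. Its two solid ends, 65 mm long, are centred at x = +/-62.5 mm. Symmetric.
- prop_a: Round tan fired-clay kiln prop, a tall one: a tube 36 mm in diameter and 70 mm high, standing upright with its dark bore (21 mm) up. One of three alike, interchangeable. Origin: centre of its underside, z along its axis (up).
- prop_b: Round tan fired-clay kiln prop, a tall one: a tube 36 mm in diameter and 70 mm high, standing upright with its dark bore (21 mm) up. One of three alike, interchangeable. Origin: centre of its underside, z along its axis (up).
- prop_c: Round tan fired-clay kiln prop, a tall one: a tube 36 mm in diameter and 70 mm high, standing upright with its dark bore (21 mm) up. One of three alike, interchangeable. Origin: centre of its underside, z along its axis (up).
- stub_a: Round tan fired-clay kiln prop, a short one: 36 mm in diameter and only 40 mm high, standing upright, otherwise like the tall ones. It is not needed. Origin: centre of its underside, z up.
- stub_b: Round tan fired-clay kiln prop, a short one: 36 mm in diameter and only 40 mm high, standing upright, otherwise like the tall ones. It is not needed. Origin: centre of its underside, z up.
- fish_c: Knobbly grey-brown clay fish pendant, about 50 x 46 x 16 mm and 40 g, lying flat on the table itself, not on the batt: the one still to be loaded. Grip it from above across its middle, low down. Origin: centre of its underside, x along its 50 mm side, z up.
- fish_a: Knobbly grey-brown clay fish pendant, about 49 x 47 x 17 mm, lying on the batt, its middle near x = -5, y = +45 mm in the batt's frame, already loaded. Origin: centre of its underside.
- fish_b: Knobbly grey-brown clay fish pendant, about 49 x 47 x 17 mm, lying on the batt, its middle near x = -5, y = -45 mm in the batt's frame, already loaded. Origin: centre of its underside.
Not all that is in view belongs to the job. What is shaped like the fish_c but red is not meant.

How it is judged:
On the way, in this order (a step that is already met when the one before it is completed fails the run):
1. the three tall props stand in the three sockets, released (((x of prop_a in the frame of batt between 0.054 and 0.078 m and y of prop_a in the frame of batt between 0.036 and 0.06 m and z of prop_a in the frame of batt between 0.0075 and 0.0125 m and angle between prop_a's own z axis and vertical below 0.05 rad) or (x of prop_b in the frame of batt between 0.054 and 0.078 m and y of prop_b in the frame of batt between 0.036 and 0.06 m and z of prop_b in the frame of batt between 0.0075 and 0.0125 m and angle between prop_b's own z axis and vertical below 0.05 rad) or (x of prop_c in the frame of batt between 0.054 and 0.078 m and y of prop_c in the frame of batt between 0.036 and 0.06 m and z of prop_c in the frame of batt between 0.0075 and 0.0125 m and angle between prop_c's own z axis and vertical below 0.05 rad)) and ((x of prop_a in the frame of batt between 0.054 and 0.078 m and y of prop_a in the frame of batt between -0.06 and -0.036 m and z of prop_a in the frame of batt between 0.0075 and 0.0125 m and angle between prop_a's own z axis and vertical below 0.05 rad) or (x of prop_b in the frame of batt between 0.054 and 0.078 m and y of prop_b in the frame of batt between -0.06 and -0.036 m and z of prop_b in the frame of batt between 0.0075 and 0.0125 m and angle between prop_b's own z axis and vertical below 0.05 rad) or (x of prop_c in the frame of batt between 0.054 and 0.078 m and y of prop_c in the frame of batt between -0.06 and -0.036 m and z of prop_c in the frame of batt between 0.0075 and 0.0125 m and angle between prop_c's own z axis and vertical below 0.05 rad)) and ((x of prop_a in the frame of batt between -0.078 and -0.054 m and y of prop_a in the frame of batt between -0.012 and 0.012 m and z of prop_a in the frame of batt between 0.0075 and 0.0125 m and angle between prop_a's own z axis and vertical below 0.05 rad) or (x of prop_b in the frame of batt between -0.078 and -0.054 m and y of prop_b in the frame of batt between -0.012 and 0.012 m and z of prop_b in the frame of batt between 0.0075 and 0.0125 m and angle between prop_b's own z axis and vertical below 0.05 rad) or (x of prop_c in the frame of batt between -0.078 and -0.054 m and y of prop_c in the frame of batt between -0.012 and 0.012 m and z of prop_c in the frame of batt between 0.0075 and 0.0125 m and angle between prop_c's own z axis and vertical below 0.05 rad)) and contact force between the fingers and prop_a below 0.1 N and contact force between the fingers and prop_b below 0.1 N and contact force between the fingers and prop_c below 0.1 N), for 0.2 s.
2. the setter plate lies level on the three props, squarely over the batt (((x of prop_a in the frame of batt between 0.054 and 0.078 m and y of prop_a in the frame of batt between 0.036 and 0.06 m and z of prop_a in the frame of batt between 0.0075 and 0.0125 m and angle between prop_a's own z axis and vertical below 0.05 rad) or (x of prop_b in the frame of batt between 0.054 and 0.078 m and y of prop_b in the frame of batt between 0.036 and 0.06 m and z of prop_b in the frame of batt between 0.0075 and 0.0125 m and angle between prop_b's own z axis and vertical below 0.05 rad) or (x of prop_c in the frame of batt between 0.054 and 0.078 m and y of prop_c in the frame of batt between 0.036 and 0.06 m and z of prop_c in the frame of batt between 0.0075 and 0.0125 m and angle between prop_c's own z axis and vertical below 0.05 rad)) and ((x of prop_a in the frame of batt between 0.054 and 0.078 m and y of prop_a in the frame of batt between -0.06 and -0.036 m and z of prop_a in the frame of batt between 0.0075 and 0.0125 m and angle between prop_a's own z axis and vertical below 0.05 rad) or (x of prop_b in the frame of batt between 0.054 and 0.078 m and y of prop_b in the frame of batt between -0.06 and -0.036 m and z of prop_b in the frame of batt between 0.0075 and 0.0125 m and angle between prop_b's own z axis and vertical below 0.05 rad) or (x of prop_c in the frame of batt between 0.054 and 0.078 m and y of prop_c in the frame of batt between -0.06 and -0.036 m and z of prop_c in the frame of batt between 0.0075 and 0.0125 m and angle between prop_c's own z axis and vertical below 0.05 rad)) and ((x of prop_a in the frame of batt between -0.078 and -0.054 m and y of prop_a in the frame of batt between -0.012 and 0.012 m and z of prop_a in the frame of batt between 0.0075 and 0.0125 m and angle between prop_a's own z axis and vertical below 0.05 rad) or (x of prop_b in the frame of batt between -0.078 and -0.054 m and y of prop_b in the frame of batt between -0.012 and 0.012 m and z of prop_b in the frame of batt between 0.0075 and 0.0125 m and angle between prop_b's own z axis and vertical below 0.05 rad) or (x of prop_c in the frame of batt between -0.078 and -0.054 m and y of prop_c in the frame of batt between -0.012 and 0.012 m and z of prop_c in the frame of batt between 0.0075 and 0.0125 m and angle between prop_c's own z axis and vertical below 0.05 rad)) and x of setter in the frame of batt between -0.015 and 0.015 m and y of setter in the frame of batt between -0.015 and 0.015 m and z of setter in the frame of batt between 0.077 and 0.083 m and angle between the x axis of setter and the x axis of batt, either way round below 0.15 rad and angle between setter's own z axis and vertical below 0.03 rad), for 0.2 s.
At the end, for the whole second after the job is handed in: A tall prop upright in each socket (within 12 mm, 3 deg); the setter plate resting on all three, level (1.7 deg), centred on the batt within 15 mm along each axis, long sides within 8.5 deg; the third fish flat on it, within 15 mm (along) and 20 mm (across) of the middle of a solid end; all at rest (all of step 2 and y of fish_c in the frame of setter between -0.02 and 0.02 m and z of fish_c in the frame of setter between 0.008 and 0.016 m and angle between fish_c's own z axis and vertical below 0.1 rad and (x of fish_c in the frame of setter between 0.0475 and 0.0775 m or x of fish_c in the frame of setter between -0.0775 and -0.0475 m) and linear speed of each of prop_a, prop_b, prop_c, setter, fish_c below 0.02 m/s); the robot touches nothing.
It fails at once if a clay fish on the batt is shifted by more than 12 mm (distance of any of fish_a, fish_b from where it was at the start of the episode above 0.012 m).
It fails at once if a short prop is moved by more than 20 mm (distance of any of stub_a, stub_b from where it was at the start of the episode above 0.02 m).
It also fails if it takes over 112 s, if anything falls off the work surface, if the arm or the gripper's body presses on something with over 40 N, if the wrist force passes 120 N, or if a joint passes its speed limit or range.

ROBOT

A 7-joint arm with a two-finger parallel gripper is mounted at the origin on a cart in front of the work surface, level with it; the furniture and walls round the work are solid. World frame = base frame: x ahead of the robot, y to its left, z up, the work surface at z = 0. Lengths are in m, angles in rad, forces in N, time in s.
With the tool pointing down it reaches from about 0.425 to 0.875 m from the base axis. Payload 4.7 kg.
Tool frame: the origin (TCP) lies midway between the tips of the shut fingers; the grasp point (between the pads) lies 19 mm behind it; z points along the fingers, y is the line along which they close (so a half turn about z gives the same grasp; the last joint's range is limited). The gripper opens to 87 mm and grips with 3 to 60 N. Pads are 19 mm wide; open, the fingers measure 117 mm over their backs; the gripper's body (75 mm by 190 mm) begins 51 mm behind the grasp point.
Start: joints at [-1.106, 0.321, -0.07, 1.45, 0.023, 1.371, -0.057], TCP at [0.283, 0.585, 0.223] pointing down, gripper open.
Joint ranges: [-2.86, 2.86], [-0.3, 2.09], [-1.38, 1.24], [0.06, 2.45], [-1.56, 4.7], [0.09, 2.05], [-2.69, 2.69]. Speed limits (rad/s): [2.57, 2.57, 3.14, 3.14, 3.14, 3.14, 3.14].

INTERFACE

Orientations are given as a rotation vector (axis times angle).
In Python, from bench import ctrl gives the robot as it stands. The module is installed in compiled form; this text tells all that it offers.
- The arm moves only by the shell command python3 -m handwheel 'ROWS' [FORCE]. ROWS is JSON, a list of rows, each a list of 7 numbers: the finger opening in m, from 0 to 0.087, then the shift along the tool's x, y, z in m, then the turn, a rotation vector about the tool's x, y, z in degrees. A call has 1 to 12 rows; each row shifts and turns the commanded pose from where the row before left it, along the tool's axes as they then stand; what a row does not reach is not made up. A row lasts 1/8 s, in which the tool goes at most 62.5 mm and 10.7 degrees, less where a joint would pass 70% of its speed; a pose out of reach is approached as far as the arm can. A call is refused whole if a number of a shift passes 0.0625 or a number of a turn 10.7, either way. A call with a gripper value outside its range is refused whole. The fingers move at their own pace and stop on an object; FORCE is the grip in N (left out, the last holds). Time passes only in rows, so rows that do not move let the fingers close. It gives the time, the measured TCP pose, the force, the opening and the grip force at its end, in the units of the state.
- ctrl.get_state(): the state, without advancing time (a new reading comes with each control period).
- ctrl.get_image(name): name is "scene" or "top"; returns (picture, depth): 480x640x3 uint8, blue, green, red; 480x640 float32, m along the optical axis (not along the pixel's ray), 0 where there is no reading.
- ctrl.camera_info(name): a dict with "intrinsics" (3x3 intrinsics, pixels), "R" (3x3) and "t" (3): a world point X has camera coordinates R X + t. Camera axes: x right, y down, z forward; pixel columns grow to the right and rows downward; lengths in m; the calibration is good to about 2 mm. A picture is of the moment at which its call begins. camera_info takes no time and is no camera call.
- ctrl.close_job(): hands the job in; it is judged then, once.
The state is a dict: "time": time; "joint_positions": joint angles; "qd": joint speeds; "joint_torque": joint torques, N m; "position": TCP position; "tool_rot": TCP orientation; "ft_force": force on the tool from outside, world axes, zero at the start; "torque": the same for the moment, N m; "grip_width": opening from 0.0 (shut) to 1.0 (fully open); "grip_force": force on a finger pad.
Only numpy, scipy, OpenCV 4.12 (cv2) and the standard library are available. Lean on these libraries where they do the work, as an engineer would, in place of code of your own. Each camera call takes 0.05 s, during which the arm holds its last target. There are 200 camera calls.

## Working session

There is one attempt and no reset: what is moved stays moved. The work goes in short steps, Python scripts to look and compute and a shell command to move; the robot and the scene stay as the last step left them, time stands still between calls to the robot, and variables do not carry over. Pictures are saved under pics/ and viewed, at most 14 in all, crops included, and the job is handed in when it is done.

```bash
mkdir -p pics; python3 - <<'E'
from bench import ctrl
import cv2,numpy as np
for n in("scene","top"):
    im,d=ctrl.get_image(n);cv2.imwrite(f"pics/{n}0.png",im);np.save(f"pics/{n}0d.npy",d)
    c=ctrl.camera_info(n);print(n,np.round(c["intrinsics"],1).tolist(),np.round(c["R"],4).tolist(),np.round(c["t"],4).tolist())
s=ctrl.get_state();print({k:np.round(v,3).tolist() for k,v in s.items()})
E
```

```text
scene [[611.3, 0.0, 323.0], [0.0, 611.3, 249.6], [0.0, 0.0, 1.0]] [[0.7527, -0.6584, 0.0002], [-0.4494, -0.5141, -0.7306], [0.4811, 0.5498, -0.6828]] [-0.3673, 0.2929, 0.9239]
top [[563.3, 0.0, 324.2], [0.0, 563.3, 243.7], [0.0, 0.0, 1.0]] [[-0.0251, -0.9997, -0.0026], [-0.9886, 0.0252, -0.1487], [0.1487, -0.0012, -0.9889]] [0.0659, 0.5233, 0.9422]
{'time': 0.1, 'joint_positions': [-1.106, 0.322, -0.07, 1.452, 0.023, 1.371, -0.057], 'qd': [0.001, -0.001, -0.0, -0.004, 0.001, -0.002, 0.001], 'joint_torque': [-0.0, -49.257, -0.406, -31.34, -0.064, 0.039, 0.0], 'position': [0.283, 0.585, 0.222], 'tool_rot': [-0.702, -3.062, 0.003], 'ft_force': [-0.315, 0.003, 0.702], 'torque': [0.016, -0.03, -0.016], 'grip_force': 0.0, 'grip_width': 0.995}
```

View pics/top0.png

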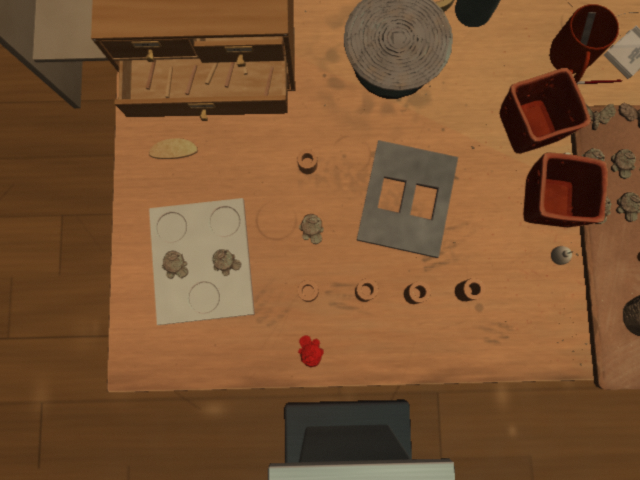

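View pics/scene0.png

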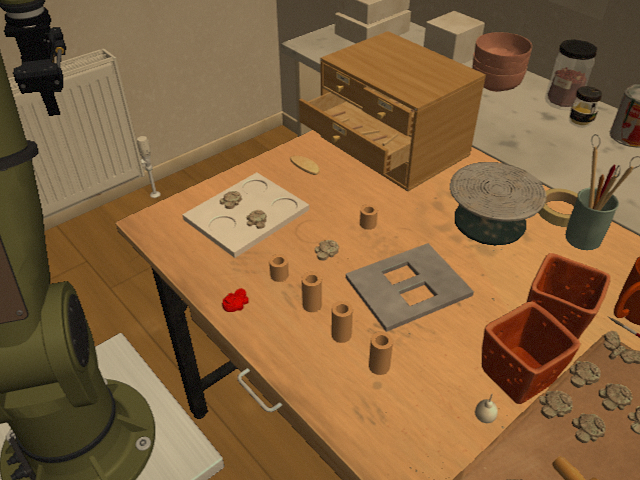

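The top view shows the batt near (202,260), with fish at (174,263) and (226,261), and the setter near (408,198).

- **Props:** candidates are (308,161), (308,291), (367,290), (418,292) and (471,289). In the scene view, (368,217) and (279,268) are short, so they are the stubs. (312,292), (342,322) and (380,353) are tall, so they are the ones I want.
- **Fish_c:** the candidates are grey-brown (312,227), red (311,351), and the ones on the board at right (600,115 and beyond). (312,227) fits, since it is grey-brown and on the table itself.

I'll measure next and confirm both in one crop.

```bash
cat > h.py <<'E'
from bench import ctrl
import cv2,numpy as np
def cloud(n):
    im,d=ctrl.get_image(n);c=ctrl.camera_info(n);K=np.array(c["intrinsics"]);R=np.array(c["R"]);t=np.array(c["t"])
    v,u=np.mgrid[0:480,0:640]
    P=np.stack([(u-K[0,2])/K[0,0]*d,(v-K[1,2])/K[1,1]*d,d],-1)
    W=(P-t)@R; W[d==0]=np.nan
    return im,W
def ray(n,px,z):
    c=ctrl.camera_info(n);K=np.array(c["intrinsics"]);R=np.array(c["R"]);t=np.array(c["t"])
    px=np.atleast_2d(np.float64(px));r=np.c_[px,np.ones(len(px))]@np.linalg.inv(K).T@R;o=-R.T@t
    return o+r*((z-o[2])/r[:,2])[:,None]
def blobs(mask,amin):
    m=mask.astype(np.uint8);cs,_=cv2.findContours(m,cv2.RETR_EXTERNAL,cv2.CHAIN_APPROX_NONE)
    return [c for c in cs if cv2.contourArea(c)>amin]
def plane_blob(n,im,W,lo,hi,z,amin,rect=False):
    for c in blobs((W[...,2]>lo)&(W[...,2]<hi),amin):
        p=ray(n,c[:,0],z)[:,:2]; (cx,cy),(w,h),a=cv2.minAreaRect((p*1000).astype(np.float32))
        (ex,ey),er=cv2.minEnclosingCircle((p*1000).astype(np.float32))
        print(n,"px",c[:,0].mean(0).round(),"rect mm",round(cx,1),round(cy,1),"wh",round(w,1),round(h,1),"ang",round(a,2),"circ",round(ex,1),round(ey,1),round(er,1))
E
python3 - <<'E'
from h import *
for n in("top","scene"):
    im,W=cloud(n)
    inb=(W[...,0]>.3)&(W[...,0]<1)&(abs(W[...,1])<.45)
    Z=np.where(inb,W[...,2],-1);W2=W.copy();W2[...,2]=Z
    print("tablez",np.nanmedian(Z[inb]))
    for nm,lo,hi,z,a in(("tall",.060,.08,.07,60),("short",.033,.048,.04,60),("plate",.0065,.019,.0135,150)):
        print(nm);plane_blob(n,im,W2,lo,hi,z,a)
    if n=="top":
        g=cv2.resize(im[140:320,140:500],None,fx=2.2,fy=2.2,interpolation=cv2.INTER_CUBIC);cv2.imwrite("pics/crop1.png",g)
E
```

```text
tablez 0.0013063202039171218
tall
top px [419. 291.] rect mm 436.2 -103.5 wh 33.7 35.7 ang 42.93 circ 435.8 -103.1 18.5
top px [473. 288.] rect mm 438.5 -194.1 wh 34.5 36.9 ang 24.74 circ 439.2 -193.5 19.0
top px [367. 289.] rect mm 442.9 -16.7 wh 34.0 34.4 ang 43.14 circ 442.6 -16.7 17.9
top px [579. 182.] rect mm 616.7 -388.4 wh 117.2 59.4 ang 33.21 circ 604.4 -369.6 58.6
top px [547. 205.] rect mm 578.3 -327.9 wh 137.4 71.1 ang 35.1 circ 597.4 -355.1 68.7
top px [530. 130.] rect mm 712.3 -311.0 wh 133.2 70.1 ang 56.9 circ 738.6 -328.2 66.7
top px [554.  98.] rect mm 771.6 -354.9 wh 116.3 64.5 ang 57.41 circ 750.5 -341.4 58.2
top px [568.  46.] rect mm 867.0 -389.0 wh 71.4 25.8 ang 24.04 circ 870.4 -396.4 36.0
top px [481.   5.] rect mm 945.5 -241.6 wh 66.7 23.3 ang 88.47 circ 957.1 -242.0 33.3
short
top px [308. 290.] rect mm 445.0 83.4 wh 32.7 34.4 ang 88.67 circ 444.8 83.3 17.9
top px [572. 187.] rect mm 614.7 -389.6 wh 96.5 50.1 ang 29.95 circ 604.5 -372.0 48.3
top px [307. 159.] rect mm 679.0 80.3 wh 33.9 35.0 ang 88.52 circ 678.6 79.4 18.4
top px [512. 130.] rect mm 726.0 -28
[... 3131 characters left out ...]
60.0
scene px [526. 355.] rect mm 635.4 -351.1 wh 54.6 24.5 ang 83.52 circ 635.3 -350.6 28.0
scene px [236. 300.] rect mm 341.3 74.7 wh 57.7 41.6 ang 16.93 circ 340.5 77.5 29.3
scene px [408. 287.] rect mm 610.2 -105.2 wh 158.0 194.7 ang 76.1 circ 610.1 -104.8 122.4
scene px [326. 249.] rect mm 558.5 69.6 wh 46.0 50.7 ang 78.82 circ 557.1 66.6 29.0
scene px [490. 228.] rect mm 852.8 -103.4 wh 103.3 149.1 ang 29.22 circ 872.8 -92.3 76.0
scene px [248. 213.] rect mm 506.6 268.8 wh 218.2 181.9 ang 4.92 circ 508.7 269.6 139.1
scene px [419. 175.] rect mm 892.6 105.5 wh 90.1 206.5 ang 63.69 circ 910.8 142.1 103.3
scene px [305. 164.] rect mm 713.4 320.2 wh 41.0 89.3 ang 8.18 circ 710.8 319.9 44.9
```

View pics/crop1.png

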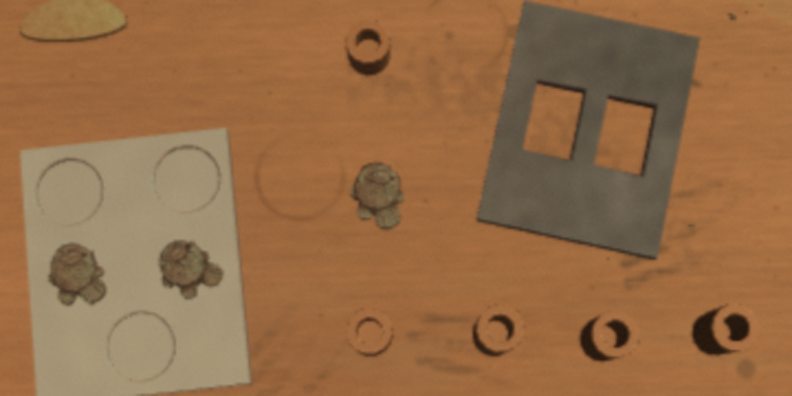

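The crop confirms it. Grey-brown fish_c is at crop (378,193), lying on bare table, and the three tall props are the ones showing long dark sides at crop (497,330), (612,335) and (730,328). The sockets sit two at the far end and one at the near end of the batt, so batt +x points away from the robot, yaw +4.9°. First I'll turn the tool so the fingers close along batt y.

```bash
cat >> h.py <<'E'
from scipy.spatial.transform import Rotation as Ro
def to(x,y,z,yaw=None):
    s=ctrl.get_state();R=Ro.from_rotvec(s["tool_rot"]).as_matrix()
    d=R.T@(np.array([x,y,z])/1000-s["position"]);yw=np.degrees(np.arctan2(R[1,1],R[0,1]))
    print("t",round(s["time"],2),"pos",np.round(np.array(s["position"])*1000,1),"yaw_y",round(yw,2),"tilt",np.degrees(np.arccos(-R[2,2])).round(2),"grip",round(s["grip_width"]*87,1),round(s["grip_force"],1),"F",np.round(s["ft_force"],1),
      "\n -> shift mm",np.round(d*1000,1), "turn",None if yaw is None else round(-((yaw-yw+90)%180-90),2))
E
python3 -m handwheel '[[0.087,0,0,0,0,0,-10.2],[0.087,0,0,0,0,0,-10.2],[0.087,0,0,0,0,0,-10.3],[0.087,0,0,0,0,0,0]]' 20
python3 -c "
from h import *
to(500,200,222,94.93);to(443,-16.7,222)"
```

```text
time: 0.7
position: [0.2832, 0.5849, 0.2223]
tool_rot: [0.13, -3.139, 0.001]
ft_force: [-0.4, 0.5, -0.3]
grip_width: 0.997
grip_force: 0.0
t 0.7 pos [283.2 584.9 222.3] yaw_y 94.76 tilt 0.03 grip 86.8 0.0 F [-0.4  0.5 -0.3] 
 -> shift mm [-1.841e+02 -4.016e+02  3.000e-01] turn -0.17
t 0.7 pos [283.2 584.9 222.3] yaw_y 94.76 tilt 0.03 grip 86.8 0.0 F [-0.4  0.5 -0.3] 
 -> shift mm [-1.093e+02 -6.128e+02  4.000e-01] turn None
```

```bash
python3 -m handwheel '[[0.087,-0.023,-0.0502,0,0,0,0],[0.087,-0.023,-0.0502,0,0,0,0],[0.087,-0.023,-0.0502,0,0,0,0],[0.087,-0.023,-0.0502,0,0,0,0],[0.087,-0.023,-0.0502,0,0,0,0],[0.087,-0.023,-0.0502,0,0,0,0],[0.087,-0.023,-0.0502,0,0,0,0],[0.087,-0.023,-0.0502,0,0,0,0],[0.087,0.0187,-0.0528,0,0,0,0],[0.087,0.0187,-0.0528,0,0,0,0],[0.087,0.0187,-0.0528,0,0,0,0],[0.087,0.0187,-0.0528,0,0,0,0]]' >/dev/null
python3 -m handwheel '[[0.087,0,0,0,0,0,0],[0.087,0,0,0,0,0,0]]' >/dev/null
python3 - <<'E'
from h import *
to(443,-16.7,150,94.93)
for n in("top","scene"):
    im,W=cloud(n);cv2.imwrite(f"pics/{n}1.png",im)
E
```

```text
t 2.45 pos [444.2 -15.5 222.7] yaw_y 94.76 tilt 0.07 grip 87.0 0.0 F [ 0.2  0.7 -0.4] 
 -> shift mm [ 1.4 -1.2 72.7] turn -0.17
```

View pics/scene1.png

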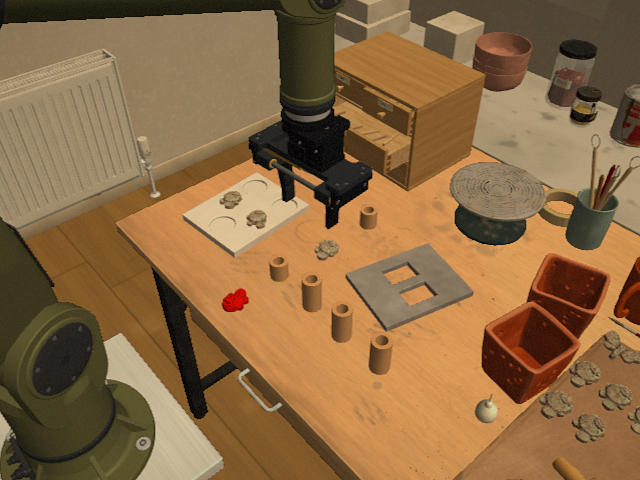

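Fingertips are at about (288,202) and (331,225) in the scene view, well above the prop row, with the closing line running along the row. Next I'll descend onto prop 1 and grip.

```bash
python3 -m handwheel '[[0.087,0.0014,-0.0012,0.048,0,0,-0.17],[0.087,0,0,0.048,0,0,0],[0.087,0,0,0.048,0,0,0],[0.087,0,0,0.048,0,0,0],[0.087,0,0,0,0,0,0],[0.03,0,0,0,0,0,0],[0.03,0,0,0,0,0,0],[0.03,0,0,0,0,0,0],[0.03,0,0,0,0,0,0],[0.03,0,0,0,0,0,0],[0.03,0,0,0,0,0,0],[0.03,0,0,0,0,0,0]]' 20
python3 - <<'E'
from h import *
to(443,-16.7,190)
im,W=cloud("scene")
cv2.imwrite("pics/g1.png",cv2.resize(im[180:400,180:480],None,fx=2.5,fy=2.5))
E
```

```text
time: 4.05
position: [0.4428, -0.0174, 0.0307]
tool_rot: [-0.138, 3.138, 0.0]
ft_force: [-0.4, 1.1, 1.3]
grip_width: 0.406
grip_force: 20.0
t 4.05 pos [442.8 -17.4  30.7] yaw_y 95.05 tilt 0.01 grip 35.3 20.0 F [-0.4  1.1  1.3] 
 -> shift mm [  -0.2    0.7 -159.3] turn None
```

View pics/g1.png

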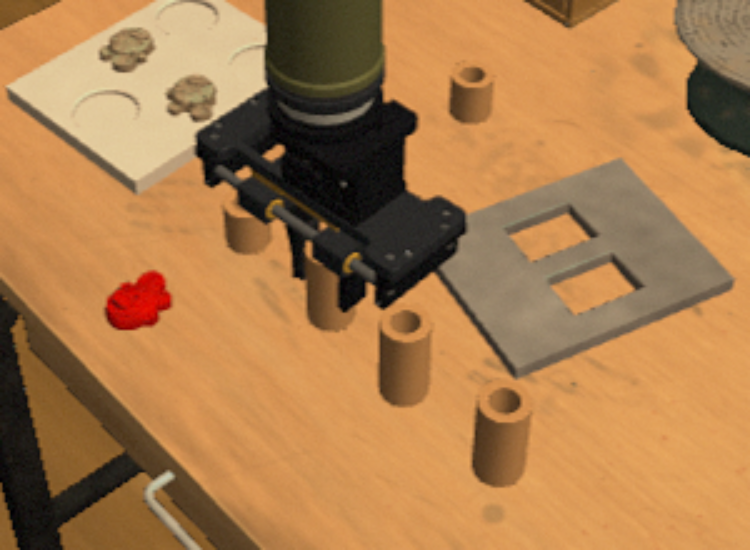

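Prop 1 is held (35.3 mm opening, 20 N). Now lift it and carry it over the far-left socket.

```bash
python3 -m handwheel '[[0.03,0,0,-0.04,0,0,0],[0.03,0,0,-0.06,0,0,0],[0.03,-0.022,0.0474,0,0,0,0],[0.03,-0.022,0.0474,0,0,0,0],[0.03,-0.022,0.0474,0,0,0,0],[0.03,-0.022,0.0474,0,0,0,0],[0.03,-0.022,0.0474,0,0,0,0],[0.03,-0.022,0.0474,0,0,0,0],[0.03,-0.022,0.0474,0,0,0,0],[0.03,0,0,0,0,0,0],[0.03,0,0,0,0,0,0],[0.03,0,0,0,0,0,0]]'
python3 - <<'E'
from h import *
to(566.7,326.7,42,94.93)
for n in ("top","scene"):
    im,W=cloud(n)
    cv2.imwrite(f"pics/p1{n}.png",cv2.resize(im[140:340,100:400],None,fx=2.5,fy=2.5))
E
```

```text
time: 5.6
position: [0.5672, 0.3245, 0.1305]
tool_rot: [0.135, -3.139, 0.002]
ft_force: [-0.1, 0.5, -1.1]
grip_width: 0.412
grip_force: 20.0
t 5.6 pos [567.2 324.5 130.5] yaw_y 94.92 tilt 0.06 grip 35.8 20.0 F [-0.1  0.5 -1.1] 
 -> shift mm [ 0.3  2.3 88.5] turn -0.01
```

View pics/p1scene.png

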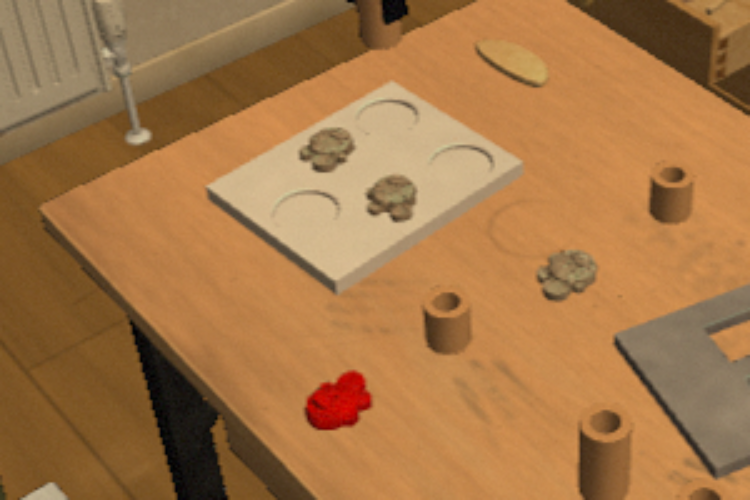

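The held prop hangs at crop (381,25) above the far socket at crop (387,115). I'll check how camera and arm frames agree by projecting the TCP axis.

```bash
python3 - <<'E'
from h import *
def proj(n,X):
    c=ctrl.camera_info(n);p=np.array(c["intrinsics"])@(np.array(c["R"])@X+np.array(c["t"]));return (p[:2]/p[2]).round(1)
p=np.array(ctrl.get_state()["position"])
print("scene base expected",proj("scene",[p[0],p[1],.1]),"seen col ~252.6")
im,W=cloud("scene")
hsv=cv2.cvtColor(im,cv2.COLOR_BGR2HSV)
row=im[152];print([tuple(int(a) for a in row[c]) for c in range(238,268,2)])
# sockets: rim edge ellipse by ray at z=.015 in each view, dark rim + scene tall blob check on loose prop with tight top-band
for n,rois in(("scene",[((225,170),(285,200)),]),):
  pass
for n in("top","scene"):
    im,W=cloud(n)
    for nm,lo,hi,z,a in(("top-only",.068,.085,.07,40),("battface",.0135,.0185,.015,800)):
        inb=(W[...,0]>.38)&(W[...,0]<.68)&(W[...,1]<.40)&(W[...,1]>-.25)
        W2=W.copy();W2[~inb]=-1;print(nm);plane_blob(n,im,W2,lo,hi,z,a)
E
```

```text
scene base expected [250.9 155.1] seen col ~252.6
[(34, 76, 113), (31, 78, 113), (36, 81, 121), (28, 46, 65), (30, 57, 83), (41, 68, 103), (45, 81, 117), (52, 92, 134), (52, 94, 138), (56, 99, 146), (56, 103, 149), (42, 82, 123), (36, 75, 109), (61, 111, 164), (76, 131, 196)]
top-only
top px [419. 292.] rect mm 436.6 -104.0 wh 33.7 34.5 ang 42.72 circ 436.1 -103.8 17.8
top px [474. 289.] rect mm 439.2 -195.0 wh 33.3 33.6 ang 86.45 circ 439.0 -194.7 17.8
battface
top px [201. 259.] rect mm 505.0 273.1 wh 210.0 170.7 ang 4.93 circ 505.5 265.1 129.4
top-only
scene px [382. 341.] rect mm 439.5 -197.8 wh 36.7 33.7 ang 45.54 circ 440.0 -197.8 18.8
scene px [342. 309.] rect mm 436.9 -106.8 wh 37.9 33.7 ang 46.84 circ 437.2 -107.2 19.5
battface
scene px [408. 290.] rect mm 607.5 -104.0 wh 151.5 183.8 ang 76.03 circ 606.3 -107.3 114.2
scene px [247. 211.] rect mm 507.1 270.4 wh 214.2 175.4 ang 4.87 circ 508.6 271.0 136.1
```

View pics/p1top.png

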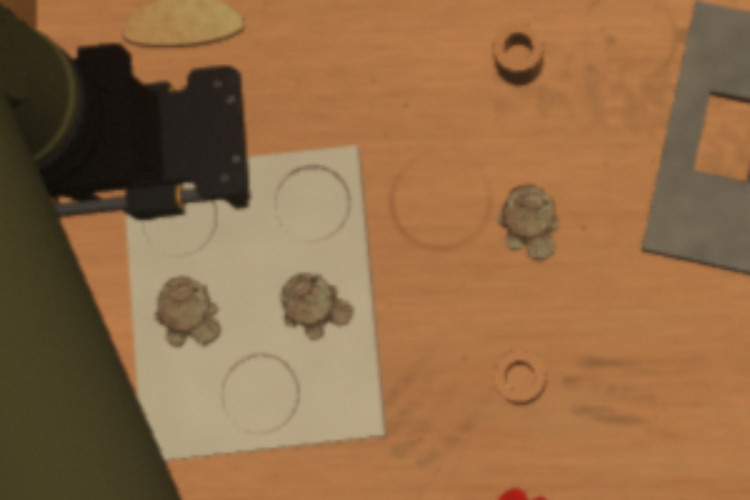

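The top camera agrees with the arm: the scene view has a constant offset of about 3 mm in y that affects everything in it. I'll use the top-camera numbers and lower the prop in.

```bash
python3 -m handwheel '[[0.03,0.0003,0.0023,0.035,0,0,0],[0.03,0,0,0.035,0,0,0],[0.03,0,0,0.014,0,0,0],[0.03,0,0,0.005,0,0,0],[0.03,0,0,0,0,0,0],[0.03,0,0,0,0,0,0]]'
python3 -c "
from h import *
to(566.7,326.7,41)"
```

```text
time: 6.6
position: [0.5675, 0.3293, 0.0431]
tool_rot: [-0.138, 3.136, 0.002]
ft_force: [0.3, -0.2, -1.2]
grip_width: 0.411
grip_force: 20.0
t 6.6 pos [567.5 329.3  43.1] yaw_y 95.04 tilt 0.15 grip 35.8 20.0 F [ 0.3 -0.2 -1.2] 
 -> shift mm [ 1.  -2.5  2.1] turn None
```

```bash
python3 -m handwheel '[[0.03,0.0008,-0.0015,0.0015,0,0,0],[0.03,0,0,0.0012,0,0,0],[0.03,0,0,0,0,0,0],[0.03,0,0,0,0,0,0]]'
```

```text
time: 7.1
position: [0.5665, 0.3274, 0.0407]
tool_rot: [-0.138, 3.137, 0.001]
ft_force: [-2.4, -1.2, 6.1]
grip_width: 0.408
grip_force: 20.0
```

Contact at 6 N at the expected height, so it's seated. Release, rise and go to prop 2.

```bash
python3 -m handwheel '[[0.06,0,0,0,0,0,0],[0.06,0,0,0,0,0,0],[0.06,0,0,0,0,0,0],[0.06,0,0,-0.03,0,0,0],[0.06,0,0,-0.04,0,0,0],[0.06,0,0,-0.04,0,0,0]]' >/dev/null
python3 -m handwheel '[[0.087,0.0209,-0.0523,0,0,0,0],[0.087,0.0209,-0.0523,0,0,0,0],[0.087,0.0209,-0.0523,0,0,0,0],[0.087,0.0209,-0.0523,0,0,0,0],[0.087,0.0209,-0.0523,0,0,0,0],[0.087,0.0209,-0.0523,0,0,0,0],[0.087,0.0209,-0.0523,0,0,0,0],[0.087,0.0209,-0.0523,0,0,0,0],[0.087,0,0,0,0,0,0],[0.087,0,0,0,0,0,0]]' >/dev/null
python3 - <<'E'
from h import *
to(436.4,-103.8,30.7,94.93)
n="top";im,W=cloud(n)
inb=(W[...,0]>.4)&(W[...,0]<.68)&(W[...,1]<.40)&(W[...,1]>.18)
W2=W.copy();W2[~inb]=-1;plane_blob(n,im,W2,.074,.09,.08,40)
E
```

```text
t 9.1 pos [ 436.3 -103.7  148.9] yaw_y 95.03 tilt 0.05 grip 87.0 0.0 F [-0.7  0.1  0.5] 
 -> shift mm [-1.000e-01 -2.000e-01  1.182e+02] turn 0.1
top px [161. 220.] rect mm 565.6 326.3 wh 36.8 34.0 ang 44.41 circ 565.8 325.4 18.9
```

Prop 1 stands within 1 mm of its target. Next, grip prop 2 and carry it to the far-right socket.

```bash
python3 -m handwheel '[[0.087,0,0,0.05,0,0,0.1],[0.087,0,0,0.05,0,0,0],[0.087,0,0,0.018,0,0,0],[0.087,0,0,0,0,0,0],[0.03,0,0,0,0,0,0],[0.03,0,0,0,0,0,0],[0.03,0,0,0,0,0,0],[0.03,0,0,0,0,0,0],[0.03,0,0,0,0,0,0],[0.03,0,0,0,0,0,0]]' 20
python3 -m handwheel '[[0.03,0,0,-0.04,0,0,0],[0.03,0,0,-0.06,0,0,0],[0.03,-0.0239,0.0459,0,0,0,0],[0.03,-0.0239,0.0459,0,0,0,0],[0.03,-0.0239,0.0459,0,0,0,0],[0.03,-0.0239,0.0459,0,0,0,0],[0.03,-0.0239,0.0459,0,0,0,0],[0.03,-0.0239,0.0459,0,0,0,0],[0.03,-0.0239,0.0459,0,0,0,0],[0.03,0,0,0,0,0,0],[0.03,0,0,0,0,0,0]]' >/dev/null
python3 -c "
from h import *
to(575,231,41)"
```

```text
time: 10.4
position: [0.4361, -0.1042, 0.0309]
tool_rot: [-0.135, 3.139, 0.0]
ft_force: [-0.0, -0.9, -0.6]
grip_width: 0.405
grip_force: 16.3
t 11.78 pos [574.7 229.4 130. ] yaw_y 94.94 tilt 0.12 grip 35.3 20.0 F [-0.5 -0.9 -0.1] 
 -> shift mm [-0.6  1.7 89. ] turn None
```

```bash
python3 -m handwheel '[[0.03,-0.0005,0.001,0.035,0,0,0],[0.03,0,0,0.035,0,0,0],[0.03,0,0,0.014,0,0,0],[0.03,0,0,0.003,0,0,0],[0.03,0,0,0.0015,0,0,0],[0.03,0,0,0,0,0,0],[0.03,0,0,0,0,0,0]]'
python3 -c "
from h import *
to(575,231,41)"
```

```text
time: 12.65
position: [0.5761, 0.2316, 0.0433]
tool_rot: [-0.136, 3.137, 0.001]
ft_force: [0.0, -0.6, -1.8]
grip_width: 0.409
grip_force: 20.0
t 12.65 pos [576.1 231.6  43.3] yaw_y 94.95 tilt 0.09 grip 35.5 20.0 F [ 0.  -0.6 -1.8] 
 -> shift mm [ 1.1 -0.5  2.3] turn None
```

```bash
python3 -m handwheel '[[0.03,0.001,-0.0005,0.0015,0,0,0],[0.03,0,0,0.0013,0,0,0],[0.03,0,0,0,0,0,0],[0.03,0,0,0,0,0,0]]'
python3 -m handwheel '[[0.06,0,0,0,0,0,0],[0.06,0,0,0,0,0,0],[0.06,0,0,0,0,0,0],[0.06,0,0,-0.03,0,0,0],[0.06,0,0,-0.04,0,0,0],[0.06,0,0,-0.04,0,0,0]]' >/dev/null
python3 -m handwheel '[[0.087,0.0215,-0.0515,0,0,0,0],[0.087,0.0215,-0.0515,0,0,0,0],[0.087,0.0215,-0.0515,0,0,0,0],[0.087,0.0215,-0.0515,0,0,0,0],[0.087,0.0215,-0.0515,0,0,0,0],[0.087,0.0215,-0.0515,0,0,0,0],[0.087,0.0215,-0.0515,0,0,0,0],[0.087,0.0215,-0.0515,0,0,0,0],[0.087,0,0,0,0,0,0],[0.087,0,0,0,0,0,0]]' >/dev/null
python3 - <<'E'
from h import *
to(438.9,-194.5,30.7,94.93)
n="top";im,W=cloud(n)
inb=(W[...,0]>.4)&(W[...,0]<.68)&(W[...,1]<.40)&(W[...,1]>.18)
W2=W.copy();W2[~inb]=-1;plane_blob(n,im,W2,.074,.09,.08,40)
E
```

```text
time: 13.15
position: [0.5748, 0.2308, 0.0409]
tool_rot: [-0.135, 3.138, 0.001]
ft_force: [-1.2, -1.4, 6.3]
grip_width: 0.409
grip_force: 20.0
t 15.15 pos [ 438.8 -194.1  149.5] yaw_y 94.93 tilt 0.04 grip 86.8 0.0 F [0.3 0.6 0.2] 
 -> shift mm [ -0.   -0.4 118.8] turn -0.0
top px [161. 220.] rect mm 566.0 326.6 wh 35.5 34.2 ang 88.54 circ 565.1 325.9 19.0
top px [218. 214.] rect mm 573.8 230.1 wh 34.5 33.7 ang 0.02 circ 573.8 230.1 18.3
```

```bash
python3 -m handwheel '[[0.087,0,-0.0004,0.05,0,0,0],[0.087,0,0,0.05,0,0,0],[0.087,0,0,0.0185,0,0,0],[0.087,0,0,0,0,0,0],[0.03,0,0,0,0,0,0],[0.03,0,0,0,0,0,0],[0.03,0,0,0,0,0,0],[0.03,0,0,0,0,0,0],[0.03,0,0,0,0,0,0],[0.03,0,0,0,0,0,0]]' 20
python3 -m handwheel '[[0.03,0,0,-0.04,0,0,0],[0.03,0,0,-0.06,0,0,0],[0.03,-0.005,0.0575,0,0,0,0],[0.03,-0.005,0.0575,0,0,0,0],[0.03,-0.005,0.0575,0,0,0,0],[0.03,-0.005,0.0575,0,0,0,0],[0.03,-0.005,0.0575,0,0,0,0],[0.03,-0.005,0.0575,0,0,0,0],[0.03,-0.005,0.0575,0,0,0,0],[0.03,-0.005,0.0575,0,0,0,0],[0.03,0,0,0,0,0,0],[0.03,0,0,0,0,0,0]]' >/dev/null
python3 -c "
from h import *
to(439.3,267.5,41)"
```

```text
time: 16.45
position: [0.4387, -0.195, 0.0311]
tool_rot: [-0.135, 3.139, 0.0]
ft_force: [-0.1, -0.3, 0.5]
grip_width: 0.409
grip_force: 15.9
t 17.95 pos [438.7 265.9 130.5] yaw_y 94.95 tilt 0.1 grip 35.5 20.0 F [ 0.6 -0.5 -0.7] 
 -> shift mm [-0.8  1.7 89.5] turn None
```

```bash
python3 -m handwheel '[[0.03,-0.0003,0.001,0.035,0,0,0],[0.03,0,0,0.035,0,0,0],[0.03,0,0,0.014,0,0,0],[0.03,0,0,0.003,0,0,0],[0.03,0,0,0.0015,0,0,0],[0.03,0,0,0,0,0,0],[0.03,0,0,0,0,0,0]]' >/dev/null
python3 -c "
from h import *
to(439.3,267.5,41)"
```

```text
t 18.82 pos [439.7 268.2  43.4] yaw_y 94.94 tilt 0.09 grip 35.2 20.0 F [-0.4  0.2  0.2] 
 -> shift mm [ 0.4 -0.6  2.4] turn None
```

```bash
python3 -m handwheel '[[0.03,0.0003,-0.0005,0.0015,0,0,0],[0.03,0,0,0.0013,0,0,0],[0.03,0,0,0,0,0,0],[0.03,0,0,0,0,0,0]]'
python3 -m handwheel '[[0.06,0,0,0,0,0,0],[0.06,0,0,0,0,0,0],[0.06,0,0,0,0,0,0],[0.06,0,0,-0.03,0,0,0],[0.06,0,0,-0.04,0,0,0],[0.06,0,0,-0.04,0,0,0]]' >/dev/null
python3 -m handwheel '[[0.06,-0.0172,-0.0477,0,0,0,0],[0.06,-0.0172,-0.0477,0,0,0,0],[0.06,-0.0172,-0.0477,0,0,0,0],[0.06,-0.0172,-0.0477,0,0,0,0],[0.06,-0.0172,-0.0477,0,0,0,0],[0.06,-0.0172,-0.0477,0,0,0,0],[0.06,-0.0172,-0.0477,0,0,0,0],[0.06,-0.0172,-0.0477,0,0,0,0],[0.06,0,0,0,0,0,9.5],[0.06,0,0,0,0,0,9.4],[0.06,0,0,0,0,0,0],[0.06,0,0,0,0,0,0]]' >/dev/null
python3 - <<'E'
from h import *
to(609.5,-100.6,30.7,76.04)
n="top";im,W=cloud(n)
cv2.imwrite("pics/t3.png",im[100:340,100:500])
inb=(W[...,0]>.4)&(W[...,0]<.68)&(W[...,1]<.40)&(W[...,1]>.18)
W2=W.copy();W2[~inb]=-1;plane_blob(n,im,W2,.074,.09,.08,40)
E
```

```text
time: 19.32
position: [0.4392, 0.2674, 0.041]
tool_rot: [-0.135, 3.138, 0.001]
ft_force: [-2.2, -2.1, 7.7]
grip_width: 0.41
grip_force: 20.0
t 21.57 pos [ 608.8 -100.8  149.6] yaw_y 76.22 tilt 0.01 grip 60.0 0.0 F [-0.9  0.8  0.4] 
 -> shift mm [ -0.7   0.3 118.9] turn 0.18
top px [196. 295.] rect mm 438.7 265.9 wh 35.5 34.3 ang 44.57 circ 438.8 266.0 18.2
top px [161. 220.] rect mm 565.6 326.3 wh 36.7 34.0 ang 44.19 circ 565.8 325.7 18.7
top px [218. 214.] rect mm 573.8 229.4 wh 35.5 34.3 ang 88.54 circ 574.6 229.3 18.4
```

View pics/t3.png

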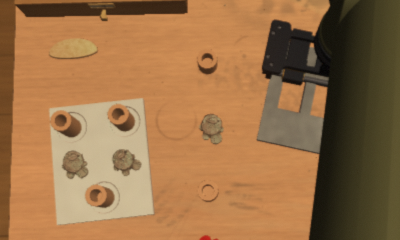

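The picture shows all three props standing in their sockets, tops at crop (65,122), (120,117) and (97,196), and the gripper over the setter. Next I'll lower one finger into each window.

```bash
python3 -m handwheel '[[0.045,-0.0007,0.0003,0.02,0,0,0.18],[0.045,0,0,0.05,0,0,0],[0.045,0,0,0.05,0,0,0],[0.045,0,0,0.015,0,0,0],[0.045,0,0,0.008,0,0,0],[0.045,0,0,0,0,0,0],[0.045,0,0,0,0,0,0]]'
python3 -c "
from h import *
to(609.5,-100.6,3,76.04)"
```

```text
time: 22.5
position: [0.6111, -0.1012, 0.0086]
tool_rot: [0.386, 3.115, 0.0]
ft_force: [0.6, -0.6, -0.7]
grip_width: 0.516
grip_force: 0.0
t 22.5 pos [ 611.1 -101.2    8.6] yaw_y 75.86 tilt 0.19 grip 44.9 0.0 F [ 0.6 -0.6 -0.7] 
 -> shift mm [1.7 0.2 5.6] turn -0.18
```

```bash
python3 -m handwheel '[[0.045,0.001,0.0002,0.0052,0,0,0],[0.045,0,0,0,0,0,0],[0.01,0,0,0,0,0,0],[0.01,0,0,0,0,0,0],[0.01,0,0,0,0,0,0],[0.01,0,0,0,0,0,0],[0.01,0,0,0,0,0,0],[0.01,0,0,0,0,0,0]]' 40
python3 -m handwheel '[[0.01,0,0,-0.02,0,0,0],[0.01,0,0,-0.03,0,0,0],[0.01,0,0,-0.05,0,0,0],[0.01,0,0,-0.04,0,0,0],[0.01,0,0,0,0,0,0],[0.01,0,0,0,0,0,0]]'
python3 - <<'E'
from h import *
im,W=cloud("scene");cv2.imwrite("pics/s4.png",im[100:480,100:600])
E
```

```text
time: 23.5
position: [0.6088, -0.1004, 0.0016]
tool_rot: [0.387, 3.118, 0.0]
ft_force: [-0.1, 0.4, 0.8]
grip_width: 0.224
grip_force: 40.0
time: 24.25
position: [0.6076, -0.1004, 0.1406]
tool_rot: [-0.387, -3.116, -0.0]
ft_force: [-0.3, 0.5, -4.6]
grip_width: 0.223
grip_force: 40.0
```

View pics/s4.png

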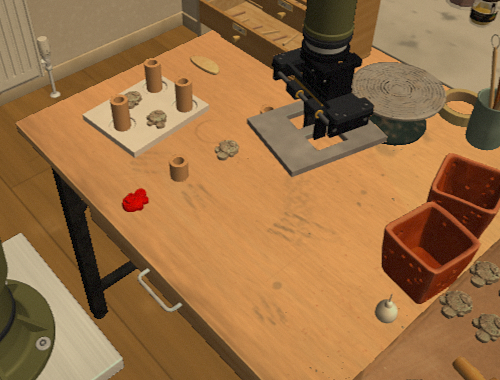

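The plate hangs level from the gripper at crop (317,137). Turn it to the batt's yaw and carry it over.

```bash
python3 -m handwheel '[[0.01,0,0,0,0,0,-6.4],[0.01,0,0,0,0,0,-6.4],[0.01,0,0,0,0,0,-6.3],[0.01,0.0088,0.0476,0,0,0,0],[0.01,0.0088,0.0476,0,0,0,0],[0.01,0.0088,0.0476,0,0,0,0],[0.01,0.0088,0.0476,0,0,0,0],[0.01,0.0088,0.0476,0,0,0,0],[0.01,0.0088,0.0476,0,0,0,0],[0.01,0.0088,0.0476,0,0,0,0],[0.01,0.0088,0.0476,0,0,0,0],[0.01,0,0,0,0,0,0]]'>/dev/null
python3 -m handwheel '[[0.01,0,0,0,0,0,0],[0.01,0,0,0,0,0,0]]'
python3 - <<'E'
from h import *
to(505,273,83,94.93)
im,W=cloud("top");n="top"
inb=(W[...,0]>.3)&(W[...,0]<.75)&(W[...,1]<.50)&(W[...,1]>.1)
W2=W.copy();W2[~inb]=-1;plane_blob(n,im,W2,.140,.16,.15,400)
n="scene";im,W=cloud(n);cv2.imwrite("pics/s5.png",cv2.resize(im[80:300,120:420],None,fx=2,fy=2))
inb=(W[...,0]>.3)&(W[...,0]<.75)&(W[...,1]<.50)&(W[...,1]>.1)
p=W[inb&(W[...,2]>.142)&(W[...,2]<.158)];A=np.c_[p[:,:2],np.ones(len(p))];print(len(p),np.linalg.lstsq(A,p[:,2],rcond=None)[0][:2], p.min(0),p.max(0),np.median(p[:,2]))
E
```

```text
time: 26.05
position: [0.5058, 0.2708, 0.1406]
tool_rot: [0.132, -3.138, 0.002]
ft_force: [0.0, -0.1, -4.3]
grip_width: 0.223
grip_force: 40.0
t 26.05 pos [505.8 270.8 140.6] yaw_y 94.82 tilt 0.11 grip 19.4 40.0 F [ 0.  -0.1 -4.3] 
 -> shift mm [ 0.6  2.4 57.6] turn -0.11
top px [206. 284.] rect mm 449.2 239.2 wh 69.5 100.8 ang 4.88 circ 446.9 238.9 59.8
top px [192. 197.] rect mm 579.4 263.2 wh 48.5 126.5 ang 4.88 circ 585.0 263.9 65.3
3278 [0.0012206  0.00843208] [0.40819232 0.1123576  0.14200453] [0.74913364 0.34478366 0.15787021] 0.15243790539408864
```

View pics/s5.png

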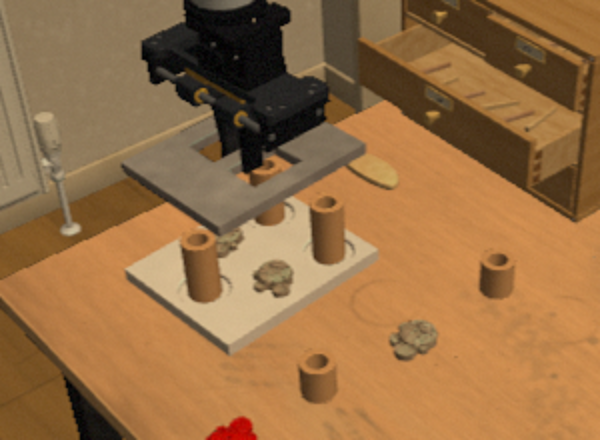

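The plate is level and aligned above the three props, with its long side parallel to the batt. Lower it.

```bash
python3 -m handwheel '[[0.01,0.0006,0.002,0.025,0,0,-0.1],[0.01,0,0,0.018,0,0,0],[0.01,0,0,0.007,0,0,0],[0.01,0,0,0.003,0,0,0],[0.01,0,0,0,0,0,0],[0.01,0,0,0,0,0,0]]' >/dev/null
python3 -c "
from h import *
to(505,273,82,94.93)"
```

```text
t 26.9 pos [505.3 275.   89.3] yaw_y 95.06 tilt 0.08 grip 19.2 40.0 F [ 1.3  0.  -2.8] 
 -> shift mm [ 0.5 -2.   7.3] turn 0.13
```

```bash
python3 -m handwheel '[[0.01,0.0004,-0.0015,0.003,0,0,0],[0.01,0,0,0.002,0,0,0],[0.01,0,0,0.001,0,0,0],[0.01,0,0,0,0,0,0],[0.01,0,0,0,0,0,0]]'
python3 -m handwheel '[[0.01,0,0,0.001,0,0,0],[0.01,0,0,0,0,0,0],[0.01,0,0,0,0,0,0]]'
```

```text
time: 27.52
position: [0.5046, 0.2732, 0.0826]
tool_rot: [-0.139, 3.138, 0.0]
ft_force: [-0.5, -0.5, -2.7]
grip_width: 0.223
grip_force: 40.0
time: 27.9
position: [0.5046, 0.2732, 0.0816]
tool_rot: [-0.139, 3.138, 0.0]
ft_force: [0.0, 0.1, -3.5]
grip_width: 0.222
grip_force: 40.0
```

```bash
python3 -m handwheel '[[0.01,0,0,0.0008,0,0,0],[0.01,0,0,0,0,0,0],[0.01,0,0,0,0,0,0]]'; python3 -m handwheel '[[0.01,0,0,0.0006,0,0,0],[0.01,0,0,0,0,0,0],[0.01,0,0,0,0,0,0]]'
```

```text
time: 28.28
position: [0.5047, 0.2733, 0.0816]
tool_rot: [-0.139, 3.138, 0.001]
ft_force: [-3.1, -1.7, 5.8]
grip_width: 0.223
grip_force: 40.0
time: 28.65
position: [0.5047, 0.2733, 0.0816]
tool_rot: [-0.139, 3.138, 0.001]
ft_force: [-5.2, -2.3, 8.6]
grip_width: 0.226
grip_force: 40.0
```

Plate weight is off the gripper and it has contact. Release, rise, and move over fish_c, then check the plate.

```bash
python3 -m handwheel '[[0.045,0,0,0,0,0,0],[0.045,0,0,0,0,0,0],[0.045,0,0,0,0,0,0],[0.045,0,0,-0.02,0,0,0],[0.045,0,0,-0.04,0,0,0],[0.045,0,0,-0.04,0,0,0],[0.087,-0.0097,-0.0506,0,0,0,0],[0.087,-0.0097,-0.0506,0,0,0,0],[0.087,-0.0097,-0.0506,0,0,0,0],[0.087,-0.0097,-0.0506,0,0,0,0],[0.087,0,0,0,0,0,5],[0.087,0,0,0,0,0,0]]' >/dev/null
python3 -m handwheel '[[0.087,0,0,0,0,0,0],[0.087,0,0,0,0,0,0]]' >/dev/null
python3 - <<'E'
from h import *
to(560,75,4,90)
n="top";im,W=cloud(n)
inb=(W[...,0]>.3)&(W[...,0]<.75)&(W[...,1]<.50)&(W[...,1]>.1)
W2=W.copy();W2[~inb]=-1;plane_blob(n,im,W2,.082,.102,.092,400)
n="scene";im,W=cloud(n);cv2.imwrite("pics/s6.png",cv2.resize(im[130:330,160:420],None,fx=3,fy=3))
inb=(W[...,0]>.4)&(W[...,0]<.62)&(W[...,1]<.37)&(W[...,1]>.18)
p=W[inb&(W[...,2]>.085)&(W[...,2]<.1)];A=np.c_[p[:,:2],np.ones(len(p))];print("slope",np.linalg.lstsq(A,p[:,2],rcond=None)[0][:2],np.median(p[:,2]))
E
```

```text
t 30.4 pos [560.9  76.  180.1] yaw_y 90.21 tilt 0.01 grip 86.6 0.0 F [-0.3  0.1  0.1] 
 -> shift mm [  0.9  -1.  176.1] turn 0.21
top px [191. 255.] rect mm 506.0 272.0 wh 190.6 151.6 ang 5.15 circ 505.7 271.5 120.6
slope [0.00249665 0.00403223] 0.09318354074477642
```

View pics/s6.png

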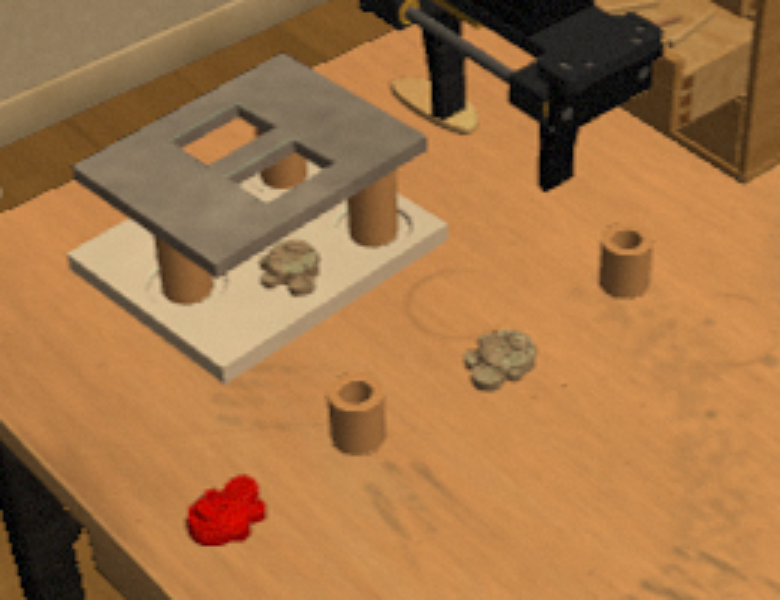

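The plate lies level on all three props (506, 272, yaw 5.15°), and fish_c lies at crop (502,357), undisturbed. Descend on it.

```bash
python3 -m handwheel '[[0.087,0.0009,-0.001,0.05,0,0,0],[0.087,0,0,0.05,0,0,0],[0.087,0,0,0.045,0,0,0],[0.087,0,0,0.02,0,0,0],[0.087,0,0,0.005,0,0,0],[0.087,0,0,0,0,0,0],[0.087,0,0,0,0,0,0]]'
```

```text
time: 31.38
position: [0.5614, 0.0743, 0.0116]
tool_rot: [-0.002, 3.139, 0.001]
ft_force: [-0.1, -0.2, -0.3]
grip_width: 0.999
grip_force: 0.0
```

```bash
python3 -m handwheel '[[0.087,0,0,0.007,0,0,0],[0.087,0,0,0,0,0,0],[0.02,0,0,0,0,0,0],[0.02,0,0,0,0,0,0],[0.02,0,0,0,0,0,0],[0.02,0,0,0,0,0,0],[0.02,0,0,0,0,0,0],[0.02,0,0,0,0,0,0],[0.02,0,0,0,0,0,0],[0.02,0,0,0,0,0,0]]' 15
python3 -m handwheel '[[0.02,0,0,-0.02,0,0,0],[0.02,0,0,-0.05,0,0,0],[0.02,0,0,-0.05,0,0,0],[0.02,0,0,-0.05,0,0,0],[0.02,0,0,0,0,0,0],[0.02,0,0,0,0,0,0]]'
python3 - <<'E'
from h import *
to(567,277,96,90)
im,W=cloud("scene");cv2.imwrite("pics/s7.png",cv2.resize(im[130:290,240:440],None,fx=3.5,fy=3.5))
E
```

```text
time: 32.62
position: [0.5602, 0.0741, 0.0032]
tool_rot: [-0.002, 3.141, 0.0]
ft_force: [0.4, 0.6, -1.1]
grip_width: 0.472
grip_force: 15.0
time: 33.38
position: [0.5597, 0.0739, 0.1726]
tool_rot: [0.002, -3.141, 0.0]
ft_force: [-0.3, -0.7, -1.2]
grip_width: 0.477
grip_force: 15.0
t 33.38 pos [559.7  73.9 172.6] yaw_y 90.06 tilt 0.04 grip 41.5 15.0 F [-0.3 -0.7 -1.2] 
 -> shift mm [ -7.6 203.1  76.6] turn 0.06
```

View pics/s7.png

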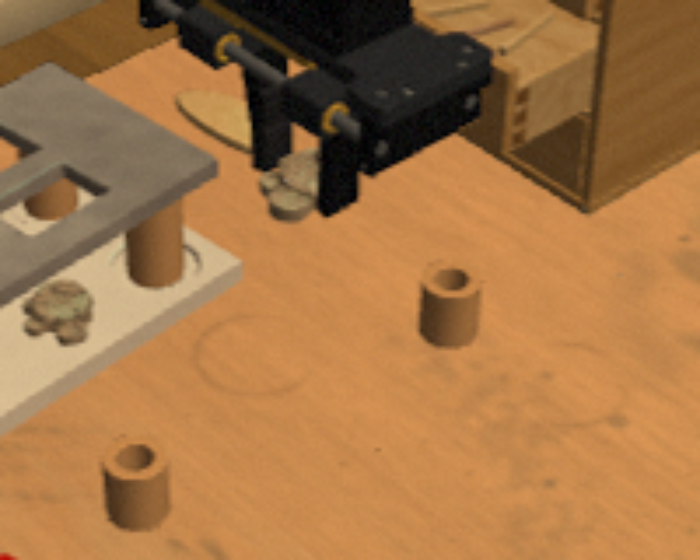

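The fish is held level between the fingers at crop (290,185). Carry it over the far end.

```bash
python3 -m handwheel '[[0.02,-0.0028,0.0508,0,0,0,0],[0.02,-0.0028,0.0508,0,0,0,0],[0.02,-0.0028,0.0508,0,0,0,0],[0.02,-0.0028,0.0508,0,0,0,0],[0.02,0,0,0,0,0,0],[0.02,0,0,0.045,0,0,0],[0.02,0,0,0.02,0,0,0],[0.02,0,0,0.006,0,0,0],[0.02,0,0,0,0,0,0],[0.02,0,0,0,0,0,0]]'
python3 -c "
from h import *
to(571,277,95.5,90)"
```

```text
time: 34.67
position: [0.5722, 0.2774, 0.1037]
tool_rot: [-0.001, 3.139, 0.002]
ft_force: [0.3, 0.3, -0.1]
grip_width: 0.47
grip_force: 15.0
t 34.67 pos [572.2 277.4 103.7] yaw_y 90.04 tilt 0.15 grip 40.9 15.0 F [ 0.3  0.3 -0.1] 
 -> shift mm [ 1.2 -0.4  8.2] turn 0.04
```

```bash
python3 -m handwheel '[[0.02,0,0,0.003,0,0,0],[0.02,0,0,0.002,0,0,0],[0.02,0,0,0.001,0,0,0],[0.02,0,0,0,0,0,0],[0.02,0,0,0,0,0,0]]'
python3 -m handwheel '[[0.02,0,0,0.001,0,0,0],[0.02,0,0,0,0,0,0],[0.02,0,0,0,0,0,0]]'
```

```text
time: 35.3
position: [0.5712, 0.2772, 0.0962]
tool_rot: [-0.002, 3.141, 0.0]
ft_force: [-0.1, 0.2, -0.6]
grip_width: 0.475
grip_force: 15.0
time: 35.67
position: [0.5712, 0.2772, 0.0952]
tool_rot: [-0.002, 3.141, 0.0]
ft_force: [0.5, 0.8, 0.3]
grip_width: 0.476
grip_force: 15.0
```

```bash
python3 -m handwheel '[[0.06,0,0,0,0,0,0],[0.075,0,0,0,0,0,0],[0.075,0,0,0,0,0,0],[0.075,0,0,-0.02,0,0,0],[0.075,0,0,-0.05,0,0,0],[0.075,0,0,-0.05,0,0,0],[0.075,0,-0.05,0,0,0,0],[0.075,0,-0.05,0,0,0,0],[0.075,0,-0.05,0,0,0,0],[0.075,0,-0.05,0,0,0,0],[0.075,0,0,0,0,0,0],[0.075,0,0,0,0,0,0]]'
python3 - <<'E'
from h import *
n="top";im,W=cloud(n);cv2.imwrite("pics/t8.png",cv2.resize(im[140:340,130:330],None,fx=3,fy=3))
inb=(W[...,0]>.3)&(W[...,0]<.75)&(W[...,1]<.50)&(W[...,1]>.15)
W2=W.copy();W2[~inb]=-1;plane_blob(n,im,W2,.082,.115,.092,400);plane_blob(n,im,W2,.097,.115,.105,60)
for n in("scene",):
    im,W=cloud(n);cv2.imwrite("pics/s8.png",cv2.resize(im[120:320,140:400],None,fx=3,fy=3))
    inb=(W[...,0]>.4)&(W[...,0]<.54)&(W[...,1]<.37)&(W[...,1]>.18)
    p=W[inb&(W[...,2]>.085)&(W[...,2]<.1)];A=np.c_[p[:,:2],np.ones(len(p))];print("slope",np.linalg.lstsq(A,p[:,2],rcond=None)[0][:2],np.median(p[:,2]))
E
```

```text
time: 37.17
position: [0.5717, 0.0778, 0.2165]
tool_rot: [-0.002, 3.14, 0.002]
ft_force: [-0.2, 1.0, -0.1]
grip_width: 0.864
grip_force: 0.0
top px [190. 256.] rect mm 506.1 272.0 wh 190.4 151.6 ang 5.15 circ 505.7 272.3 120.1
top px [177. 112.] rect mm 747.1 298.5 wh 188.2 23.0 ang 89.47 circ 751.7 298.5 94.2
top px [189. 216.] rect mm 569.4 273.2 wh 46.1 48.5 ang 64.62 circ 568.2 271.8 27.5
top px [178. 110.] rect mm 741.9 295.9 wh 183.8 22.7 ang 89.47 circ 749.1 295.9 91.9
slope [-0.0067364   0.00417221] 0.09309046922878116
```

View pics/t8.png

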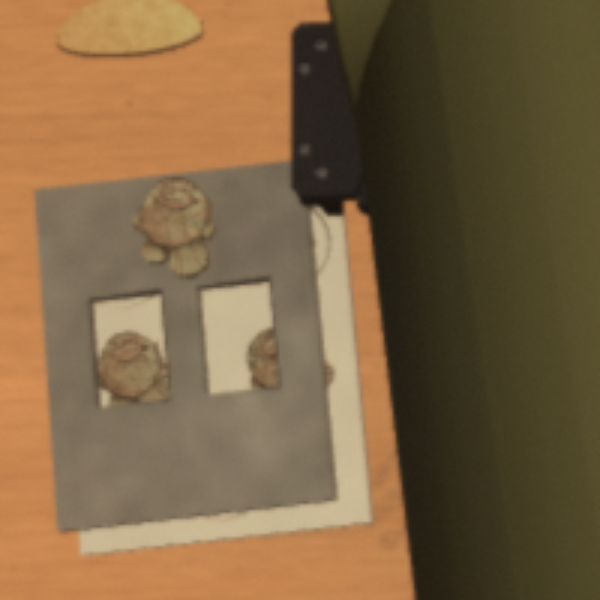

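View pics/s8.png

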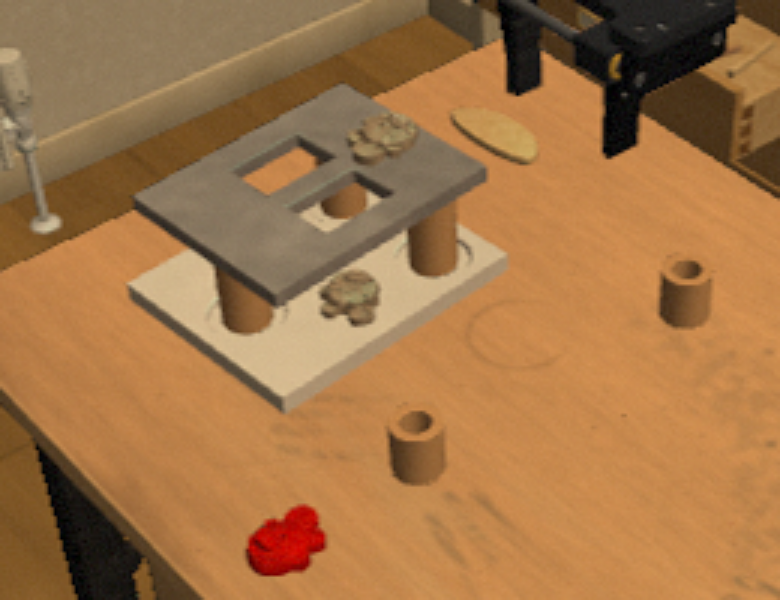

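The plate sits level and square over the batt. fish_c lies flat on its far end at top crop (175,225), about 63 mm along and -4 mm across in the plate's frame. The gripper is clear, so I'll hand it in.

```bash
python3 -m handwheel '[[0.075,0,0,0,0,0,0],[0.075,0,0,0,0,0,0],[0.075,0,0,0,0,0,0],[0.075,0,0,0,0,0,0]]' >/dev/null; python3 -c "
from bench import ctrl
print(ctrl.close_job())"
```

```text
the job is handed in; nothing more can be done
None
```

The tier is built and handed in: three tall props in the sockets, the setter plate level and square on them, and the third fish flat in the middle of the plate's far end; the job gave no verdict back.

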